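Pack a bead-weaving kit box

TASK

Pack the plywood kit box. Slide the pack of cards down between the two notched loom boards that lean in the box's left bay, so that it stands on the bay's floor with a board on either side; lay every tape roll that is on the table in the open middle bay. Slide the bead bay's lid open, pour all the beads from the steel cup into that bay, stand the empty cup upright on the table again, and slide the lid fully shut; leave the ink bottle and the rubber stamp alone.

Things in the scene. Friction and masses are not known exactly. Their poses are not given: they have to be found in the camera images.
- kit_box: Fixed open plywood box, 180 (x) x 266 (y) mm, walls and floor 6 mm; origin: centre of the underside, x away from the robot, z up. Three bays 168 mm long in x, centred at x = 0: card bay (left, centre y +101 mm, 52 wide), tape bay (middle, y +19, 100 wide), bead bay (right, y -82, 90 wide). Wall tops 63 mm above the table, 68 on the long walls beside the bead bay.
- bead_bay (a point): centre of the bead bay's floor, 6 mm above the table, axes of the kit box
- bead_lid (a joint): position of the bead bay's flat sliding lid, m: 0 = fully shut, 0.12 = slid fully open (the lid moves along the kit box's +x, away from the robot, and uncovers the near 120 mm of the bay). It stays where it is left and takes about 2 N to slide.
- lid_knob (a point): middle of the round wooden knob on the lid, 18 mm across, 21 mm high, the lid's top at 63 mm above the table; this point is 74 mm above the table and, with the lid shut, at kit box x = -53 mm, y = -82 mm; it moves with the lid
- loom_a: centre of a small weaving loom: a flat waxed wooden board with notched edges, 140 (its x) x 7 (its y) x 72 mm (its z), loose, standing on edge in the card bay on the +y side, along the kit box's x, its top leaning about 12 degrees outward on the bay's wall; top about 77 mm above the table
- loom_b: centre of the other loom board, alike, on the -y side of the card bay, leaning the other way: the gap between the boards is about 14 mm at the foot and 40 mm at the top; pushed down between them, the pack spreads their feet with a few newtons
- card_stand: fixed wooden display stand, 120 (its x) x 56 (its y) x 24 mm, with a groove 25 mm wide along its x that starts 10 mm above the table and is 14 mm deep; origin: centre of its underside
- card_pack_center (a point): centre of the banded pack of cards, 150 x 106 x 22 mm, 0.16 kg, standing on its long edge in the groove of the card stand, so that its top is 116 mm above the table. Axes of the pack: x along its 150 mm length, y its 106 mm height, z its 22 mm thickness.
- bead_cup_center (a point): centre (38 mm above its foot) of the steel cup that holds the beads, 76 mm high, outside 60 mm across at the foot and 66 mm at the rim, wall 3 mm, about 0.1 kg empty; z axis along the cup, to its mouth
- tape_large_center (a point): centre of the large roll of paper tape, a flat disc 54 mm across and 15 mm high, lying on the table; a tab sticks out 6 mm at its -y side; may be absent
- tape_medium_center (a point): centre of the medium roll of paper tape, a flat disc 50 mm across and 12 mm high, lying on the table; a tab sticks out 6 mm at its -y side; may be absent
- tape_small_center (a point): centre of the small roll of paper tape, a flat disc 44 mm across and 10 mm high, lying on the table; a tab sticks out 6 mm at its -y side; may be absent
- bead1: wooden bead, 16 mm across, about 10 g, in the cup at the start; origin: its centre; may be absent
- bead2: wooden bead, 16 mm across, about 10 g, in the cup at the start; origin: its centre; may be absent
- bead3: wooden bead, 16 mm across, about 10 g, in the cup at the start; origin: its centre; may be absent
- bead4: wooden bead, 16 mm across, about 10 g, in the cup at the start; origin: its centre; may be absent
- bead5: wooden bead, 16 mm across, about 10 g, in the cup at the start; origin: its centre; may be absent
- bead6: wooden bead, 16 mm across, about 10 g, in the cup at the start; origin: its centre; may be absent
- bead7: wooden bead, 16 mm across, about 10 g, in the cup at the start; origin: its centre; may be absent
- ink_bottle: ink bottle, 46 x 46 x 57 mm, a bystander on the robot side of the work; origin: centre of its underside
- rubber_stamp: wooden rubber stamp, 30 x 46 x 64 mm, a bystander on the robot side of the work; origin: centre of its underside
Mind the look-alikes: they are no part of the job. What is meant by the part that bears tape_small_center is not turquoise, and is the larger of those in its own colour.

How it is judged:
On the way, in this order (a step that is already met when the one before it is completed fails the run):
1. the cup is tipped well over, above the open bead bay (angle between bead_cup_center's own z axis and vertical above 1.2 rad and height (world z) of bead_cup_center above 0.08 m and horizontal distance between bead_cup_center and bead_bay below 0.16 m and value of joint bead_lid above 0.06 m), for 0.1 s.
2. all the beads are in the bead bay (x of bead1 in the frame of kit_box between -0.085 and 0.085 m and y of bead1 in the frame of kit_box between -0.128 and -0.036 m and z of bead1 in the frame of kit_box between 0.004 and 0.056 m and x of bead2 in the frame of kit_box between -0.085 and 0.085 m and y of bead2 in the frame of kit_box between -0.128 and -0.036 m and z of bead2 in the frame of kit_box between 0.004 and 0.056 m and x of bead3 in the frame of kit_box between -0.085 and 0.085 m and y of bead3 in the frame of kit_box between -0.128 and -0.036 m and z of bead3 in the frame of kit_box between 0.004 and 0.056 m and x of bead4 in the frame of kit_box between -0.085 and 0.085 m and y of bead4 in the frame of kit_box between -0.128 and -0.036 m and z of bead4 in the frame of kit_box between 0.004 and 0.056 m and x of bead5 in the frame of kit_box between -0.085 and 0.085 m and y of bead5 in the frame of kit_box between -0.128 and -0.036 m and z of bead5 in the frame of kit_box between 0.004 and 0.056 m and x of bead6 in the frame of kit_box between -0.085 and 0.085 m and y of bead6 in the frame of kit_box between -0.128 and -0.036 m and z of bead6 in the frame of kit_box between 0.004 and 0.056 m and x of bead7 in the frame of kit_box between -0.085 and 0.085 m and y of bead7 in the frame of kit_box between -0.128 and -0.036 m and z of bead7 in the frame of kit_box between 0.004 and 0.056 m), for 0.3 s.
At the end, for the whole second after the job is handed in: Beads in the bead bay, its lid shut within 6 mm; every tape roll in the tape bay, below the wall tops; card pack within 7 mm of the card bay's floor, upright within 12 degrees, a loom board on each side; cup upright on the table; all at rest (all of step 2 and x of tape_large_center in the frame of kit_box between -0.084 and 0.084 m and y of tape_large_center in the frame of kit_box between -0.031 and 0.069 m and z of tape_large_center in the frame of kit_box between 0.004 and 0.058 m and x of tape_medium_center in the frame of kit_box between -0.084 and 0.084 m and y of tape_medium_center in the frame of kit_box between -0.031 and 0.069 m and z of tape_medium_center in the frame of kit_box between 0.004 and 0.058 m and x of tape_small_center in the frame of kit_box between -0.084 and 0.084 m and y of tape_small_center in the frame of kit_box between -0.031 and 0.069 m and z of tape_small_center in the frame of kit_box between 0.004 and 0.058 m and x of card_pack_center in the frame of kit_box between -0.03 and 0.03 m and y of card_pack_center in the frame of kit_box between 0.075 and 0.127 m and z of card_pack_center in the frame of kit_box between 0.004 and 0.066 m and ((z of loom_a in the frame of card_pack_center above 0.012 m and z of loom_b in the frame of card_pack_center below -0.012 m) or (z of loom_a in the frame of card_pack_center below -0.012 m and z of loom_b in the frame of card_pack_center above 0.012 m)) and angle between card_pack_center's own z axis and vertical between 1.3508 and 1.7908 rad and angle between card_pack_center's own x axis and vertical between 1.4508 and 1.6908 rad and x of loom_a in the frame of kit_box between -0.04 and 0.04 m and y of loom_a in the frame of kit_box between 0.075 and 0.127 m and z of loom_a in the frame of kit_box between 0.004 and 0.048 m and x of loom_b in the frame of kit_box between -0.04 and 0.04 m and y of loom_b in the frame of kit_box between 0.075 and 0.127 m and z of loom_b in the frame of kit_box between 0.004 and 0.048 m and height (world z) of bead_cup_center between 0.033 and 0.043 m and angle between bead_cup_center's own z axis and vertical below 0.12 rad and value of joint bead_lid below 0.006 m and linear speed of each of bead1, bead2, bead3, bead4, bead5, bead6, bead7, tape_large, tape_medium, tape_small, card_pack, bead_cup below 0.05 m/s); the robot touches nothing.
It fails at once if the ink bottle or the rubber stamp is knocked more than 30 mm out of place (distance of any of ink_bottle, rubber_stamp from where it was at the start of the episode above 0.03 m).
Of bead1, bead2, bead3, bead4, bead5, bead6, bead7 only 4 to 7 are there at a start; the rules pass over those that are not, and their reading is None.
Of tape_large, tape_medium, tape_small only 1 to 3 are there at a start; the rules pass over those that are not, and their reading is None.
At some moment in a run one of tape_large, tape_medium, tape_small, bead_cup may be knocked a few centimetres aside while the robot is not near it.
It also fails if it takes over 210 s, if anything falls off the work surface, if the arm or the gripper's body presses on something with over 40 N, if the wrist force passes 120 N, or if a joint passes its speed limit or range.

ROBOT

A 6-joint arm with a two-finger parallel gripper is mounted at the origin on the work surface; the furniture and walls round the work are solid. World frame = base frame: x ahead of the robot, y to its left, z up, the work surface at z = 0. Lengths are in m, angles in rad, forces in N, time in s.
With the tool pointing down it reaches from about 0.375 to 0.9 m from the base axis. Payload 3.1 kg.
Tool frame: the origin (TCP) lies where the fingers leave the gripper's body, on its centre line; the fingertips stand 70 mm ahead of it and the grasp point (between the pads) lies 51 mm ahead of it; z points along the fingers, y is the line along which they close (so a half turn about z gives the same grasp; the last joint's range is limited). The gripper opens to 87 mm and grips with 3 to 60 N. Pads are 19 mm wide; open, the fingers measure 117 mm over their backs; the gripper's body (75 mm by 190 mm) begins 51 mm behind the grasp point.
Start: joints at [0.926, 0.527, 1.433, -0, 1.181, -0.178], TCP at [0.281, 0.558, 0.292] pointing down, gripper open.
Joint ranges: [-3.08, 3.08], [-0.75, 2.2], [0.22, 2.44], [-1.43, 4.57], [0, 2.65], [-2.85, 2.85]. Speed limits (rad/s): [2.79, 2.79, 3.14, 3.14, 3.14, 3.14].

INTERFACE

Orientations are given as a unit quaternion [x, y, z, w].
In Python, from rig import robot gives the robot as it stands.
- The arm moves only by the tool send_rows, never from a script. Its argument "deltas" is text: rows parted by semicolons, each of 7 numbers parted by spaces: the shift along the tool's x, y, z in mm, then the turn, a rotation vector about the tool's x, y, z in degrees, then the opening, from 0 (shut) to 1 (fully open). A call has 1 to 10 rows; each row shifts and turns the commanded pose from where the row before left it, along the tool's axes as they then stand; what a row does not reach is not made up. A row lasts 1/8 s, in which the tool goes at most 62.5 mm and 10.7 degrees, less where a joint would pass 70% of its speed; a pose out of reach is approached as far as the arm can. A call is refused whole if a number of a shift passes 62.5 or a number of a turn 10.7, either way. A call with a gripper value outside its range is refused whole. The fingers move at their own pace and stop on an object; "newtons" is the grip in N (left out, the last holds). Time passes only in rows, so rows that do not move let the fingers close. It gives the time, the measured TCP pose, the force, the opening and the grip force at its end, in the units of the state.
- robot.get_obs(): the state, without advancing time (a new reading comes with each control period).
- robot.camera(name): name is "scene" or "top" or "wrist"; returns a dict with "image" (400x640x3 uint8, red, green, blue), "depth" (400x640 float32, m along the optical axis (not along the pixel's ray), 0 where there is no reading), "fovy" (degrees; the focal length in pixels is half the picture's height over the tangent of half this angle, whatever the lens; pixels are square), "cx", "cy" (the principal point, pixels), "k1" (the pictures are not rectified: a ray, as slopes to the right and down, at radius r is drawn at 1 + k1 r^2 times it, then the intrinsics apply), "rvec" (rotation vector, rad) and "tvec" (3), from world to camera coordinates, as OpenCV has them. Camera axes: x right, y down, z forward; pixel columns grow to the right and rows downward; lengths in m; the calibration is good to about 2 mm. A picture is of the moment at which its call begins.
- robot.hand_in(): hands the job in; it is judged then, once.
Trained networks look in the newest picture that a camera, given by its name, has taken for a name from the list of things; names that differ only in an ending like _2 or _b are one class to them, and where a whole thing is asked for, a point or a joint stands for the part that bears it (a point fixed in the world has none). Each returns a list of dicts, best first, with "p" (0 to 1); they miss things now and then, are a little off and sometimes report something else, mostly with a low value. They report only what shows in the picture. A call takes as long as a camera call. They do not tell look-alikes from the thing itself.
- robot.find_in(camera, thing): "box" ([left, top, right, bottom] in pixels, round what is visible of it).
- robot.cut_out(camera, thing): "region" (400x640 bool, what is visible of it) and "box" ([left, top, right, bottom] in pixels, round what is visible of it).
The state is a dict: "time": time; "q": joint angles; "joint_velocities": joint speeds; "joint_torque": joint torques, N m; "position": TCP position; "tool_rot": TCP orientation; "ft_force": force on the tool from outside, world axes, zero at the start; "moment": the same for the moment, N m; "grip_width": finger opening in m; "grip_force": force on a finger pad.
Only numpy, scipy, OpenCV 4.12 (cv2) and the standard library are available. Lean on these libraries where they do the work, as an engineer would, in place of code of your own. Each camera call takes 0.05 s, during which the arm holds its last target. There are 200 camera calls.

## Working session

There is one attempt and no reset: what is moved stays moved. The work goes in short steps, Python scripts to look and compute and a tool call to move; the robot and the scene stay as the last step left them, time stands still between calls to the robot, and variables do not carry over. Pictures are saved under pics/ and viewed, at most 14 in all, crops included, and the job is handed in when it is done.

Besides the shell and the picture viewer there is one more tool, called after "Call:" as name(argument=value, ...) on one line, values as JSON. send_rows: Moves the arm, as the interface text tells. Its arguments: {"type":"object","properties":{"deltas":{"type":"string"},"newtons":{"type":"number"}},"required":["deltas"]}

```bash
ls; mkdir -p pics; cat > h.py <<'E'
import numpy as np, cv2
from rig import robot
from scipy.spatial.transform import Rotation as R
def cam(n,save=None):
    c=robot.camera(n)
    if save: cv2.imwrite('pics/'+save+'.png',c['image'][:,:,::-1])
    return c
def cloud(c):
    h,w=c['depth'].shape; f=h/2/np.tan(np.radians(c['fovy'])/2)
    K=np.array([[f,0,c['cx']],[0,f,c['cy']],[0,0,1.]])
    u,v=np.meshgrid(np.arange(w),np.arange(h))
    p=cv2.undistortPoints(np.stack([u,v],-1).reshape(-1,1,2).astype(np.float64),K,np.array([c['k1'],0,0,0,0.])).reshape(h,w,2)
    d=c['depth'][...,None]
    P=np.concatenate([p*d,d],-1)
    Rm=cv2.Rodrigues(np.array(c['rvec'],float))[0]
    W=(P-np.array(c['tvec']).reshape(3))@Rm
    W[c['depth']==0]=np.nan
    return W
def seg(name,thing,W):
    out=[]
    for r in robot.cut_out(name,thing):
        q=W[r['region']]; q=q[~np.isnan(q[:,0])]
        out.append((r['p'],r['box'],q,r['region']))
    return out
E
cat > a.py <<'E'
from h import *
np.set_printoptions(precision=3,suppress=True)
print(robot.get_obs()['time'])
for n in ['top','scene']:
    c=cam(n,n+'0'); W=cloud(c); np.save(n+'0.npy',W)
    for t in ['kit_box','lid_knob','loom_a','card_stand','card_pack_center','bead_cup_center','tape_large_center','tape_medium_center','tape_small_center','bead1','ink_bottle','rubber_stamp']:
        for p,b,q,r in seg(n,t,W):
            if p<.2 or len(q)<5: continue
            print(n,t,round(p,2),np.round(b),'med',np.median(q,0),'lo',np.percentile(q,3,axis=0),'hi',np.percentile(q,97,axis=0),np.median(c['image'][r],0))
E
python3 a.py
```

```text
pics
0.0
top kit_box 0.96 [228. 153. 331. 246.] med [0.533 0.052 0.047] lo [ 0.442 -0.055  0.002] hi [0.621 0.179 0.07 ] [128.  91.  64.]
top kit_box 0.72 [383. 196. 409. 225.] med [ 0.425 -0.236  0.032] lo [ 0.39  -0.259  0.002] hi [ 0.449 -0.201  0.079] [74. 73. 72.]
top lid_knob 0.73 [286. 153. 331. 217.] med [ 0.545 -0.012  0.064] lo [ 0.465 -0.052  0.058] hi [0.628 0.028 0.07 ] [123.  86.  59.]
top loom_a 0.97 [229. 186. 246. 235.] med [0.536 0.189 0.055] lo [0.467 0.18  0.011] hi [0.6   0.202 0.08 ] [42. 34. 25.]
top loom_a 0.59 [249. 180. 259. 234.] med [0.526 0.152 0.069] lo [0.465 0.144 0.018] hi [0.595 0.163 0.081] [81. 67. 49.]
top card_stand 0.65 [344. 137. 384. 163.] med [ 0.627 -0.197  0.023] lo [ 0.612 -0.258  0.   ] hi [ 0.644 -0.144  0.029] [111.  82.  57.]
top card_pack_center 0.91 [336. 116. 392. 157.] med [ 0.643 -0.195  0.1  ] lo [ 0.626 -0.268  0.005] hi [ 0.672 -0.123  0.121] [62. 59. 58.]
top bead_cup_center 0.64 [382. 198. 410. 225.] med [ 0.425 -0.236  0.033] lo [ 0.39  -0.259  0.002] hi [ 0.449 -0.201  0.079] [75. 76. 76.]
top tape_large_center 0.68 [214. 2
[... 2416 characters left out ...]
ene tape_small_center 0.73 [324. 240. 344. 258.] med [ 0.452 -0.121  0.01 ] lo [ 0.434 -0.14   0.003] hi [ 0.474 -0.1    0.013] [ 31.  147.5 150. ]
scene tape_small_center 0.65 [407. 251. 419. 263.] med [ 0.54  -0.273  0.007] lo [ 0.527 -0.288  0.002] hi [ 0.557 -0.257  0.011] [162. 142.  75.]
scene ink_bottle 0.58 [175. 185. 194. 212.] med [0.33  0.265 0.035] lo [0.31  0.249 0.009] hi [0.357 0.286 0.059] [44. 47. 53.]
scene rubber_stamp 0.86 [351. 297. 375. 326.] med [ 0.346 -0.274  0.017] lo [ 0.336 -0.291  0.003] hi [ 0.363 -0.249  0.065] [84. 68. 54.]
scene rubber_stamp 0.52 [379. 208. 428. 233.] med [ 0.626 -0.202  0.02 ] lo [ 0.612 -0.258 -0.   ] hi [ 0.644 -0.145  0.027] [74. 63. 52.]
```

```bash
python3 -c "
import cv2
a=cv2.imread('pics/top0.png')[105:310,200:430]; cv2.imwrite('pics/t0c.png',cv2.resize(a,None,fx=2.9,fy=2.9,interpolation=2)[:600,:800])
b=cv2.imread('pics/scene0.png')[130:340,160:450]; cv2.imwrite('pics/s0c.png',cv2.resize(b,None,fx=2.75,fy=2.75,interpolation=2))
"
```

```text
(no output)
```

View pics/t0c.png

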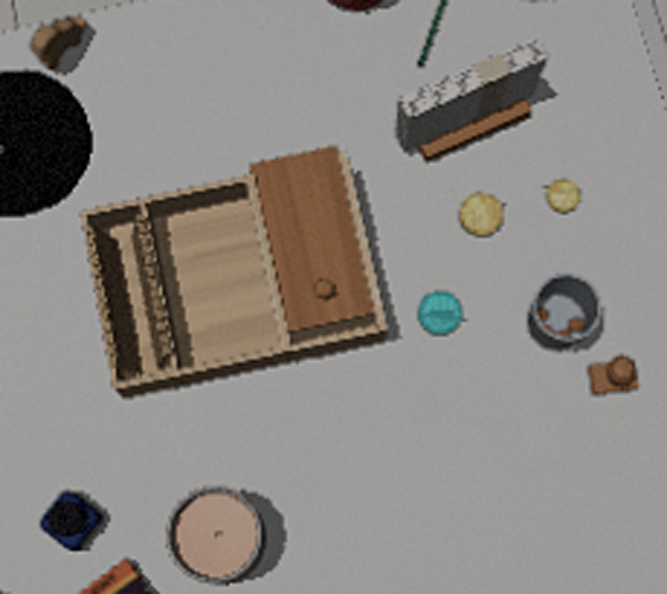

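View pics/s0c.png

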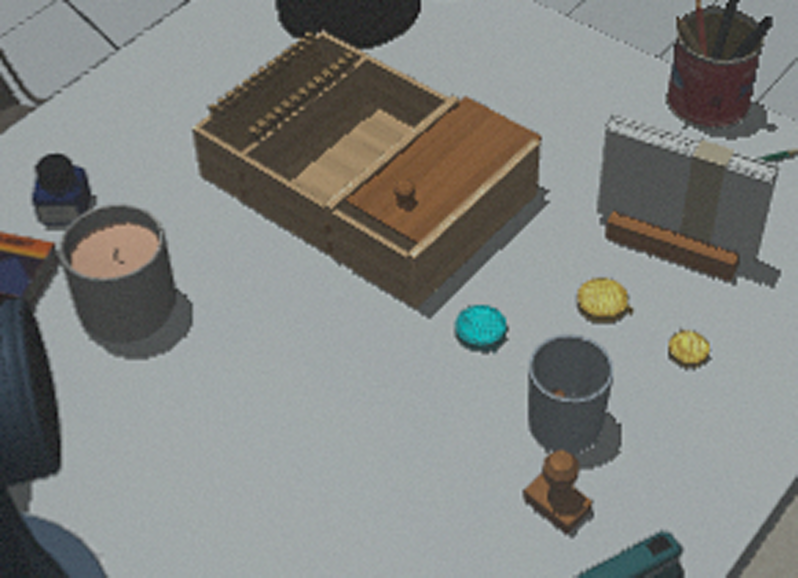

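The top view shows the box at crop (82–385, 148–392), yawed about 13°, with the lid shut and the knob at (325, 288). The cup with beads is at (565, 312), right next to the stamp at (613, 375). Two yellow rolls are at (481, 214), the larger one and so the target, and (563, 195). The turquoise look-alike is at (440, 313), and the pack stands in its stand at (475, 95). No other tape rolls are visible.

```bash
cat > b.py <<'E'
from h import *
np.set_printoptions(precision=3,suppress=True)
W=np.load('top0.npy')
def rect(m,name):
    q=W[m]; q=q[~np.isnan(q[:,0])]
    r=cv2.minAreaRect((q[:,:2]*1000).astype(np.float32)); print(name,len(q),r,'z',np.median(q[:,2]))
    return q
v,u=np.mgrid[:400,:640]
z=W[...,2]
m=(u>222)&(u<340)&(v>145)&(v<250)&(z>.045)&(z<.075); 
n,lab,st,_=cv2.connectedComponentsWithStats(m.astype(np.uint8)); k=1+st[1:,4].argmax(); rect(lab==k,'box')
S=np.load('scene0.npy')
m2=(u>215)&(u<365)&(v>135)&(v<250)&(S[...,2]>.045)&(S[...,2]<.075)
n,lab,st,_=cv2.connectedComponentsWithStats(m2.astype(np.uint8)); k=1+st[1:,4].argmax(); T=W; W=S; rect(lab==k,'box s'); W=T
m=(u>330)&(u<400)&(v>105)&(v<165)&(z>.108)&(z<.13); rect(m,'pack top')
m=(u>280)&(u<335)&(v>180)&(v<220)&(z>.074); q=rect(m,'knob'); print(q.mean(0))
m=(u>378)&(u<414)&(v>190)&(v<230)&(z>.066)&(z<.09); q=rect(m,'cup rim'); print(cv2.minEnclosingCircle((q[:,:2]*1000).astype(np.float32)))
m=(u>355)&(u<379)&(v>168)&(v<194)&(z>.006)&(z<.02); q=rect(m,'tape'); print(cv2.minEnclosingCircle((q[:,:2]*1000).astype(np.float32)),q.mean(0))
o=robot.get_obs(); print(o['q'],o['position'],o['tool_rot'],R.from_quat(o['tool_rot']).as_matrix())
E
python3 b.py
```

```text
box 3227 ((537.2417602539062, 70.68307495117188), (267.5103454589844, 192.61119079589844), 89.2958984375) z 0.06376953745235019
box s 4170 ((535.8447265625, 70.7154769897461), (270.6429138183594, 196.1615447998047), 89.77269744873047) z 0.06269029225373501
pack top 447 ((649.2709350585938, -194.79180908203125), (25.425506591796875, 147.83961486816406), 11.701576232910156) z 0.11653173356900673
knob 42 ((496.3076171875, -10.421939849853516), (99.80648803710938, 104.38442993164062), 85.94358825683594) z 0.08314376915813686
[ 0.492 -0.015  0.083]
cup rim 111 ((419.4095764160156, -230.69105529785156), (62.055213928222656, 63.76530838012695), 32.87331008911133) z 0.07529565277495913
((420.4252014160156, -230.156494140625), 32.955772399902344)
tape 185 ((536.0662231445312, -187.58181762695312), (58.81827926635742, 72.85884857177734), 74.8268051147461) z 0.00994375386099469
((536.4737548828125, -193.67611694335938), 41.54783248901367) [ 0.542 -0.186  0.01 ]
[ 0.927  0.527  1.433 -0.     1.181 -0.179] [0.281 0.558 0.292] [ 0.231  0.973 -0.     0.   ] [[-0.893  0.449  0.   ]
 [ 0.449  0.893 -0.   ]
 [-0.    -0.    -1.   ]]
```

Call:
send_rows(deltas="0 0 0 0 0 -8.9 1;0 0 0 0 0 -8.9 1;0 0 0 0 0 -8.9 1;-15 -44 0 0 0 0 1;-15 -44 0 0 0 0 1;-15 -44 0 0 0 0 1;-15 -44 0 0 0 0 1;-15 -44 0 0 0 0 1;-15 -44 0 0 0 0 1;-15 -44 0 0 0 0 1", newtons=20)

```text
time: 2.55
position: [0.3862, 0.2491, 0.2925]
tool_rot: [-0.0, 1.0, 0.0, 0.0]
ft_force: [0.9, 0.2, -0.0]
grip_width: 0.0869
grip_force: 0.0
```

Call:
send_rows(deltas="-15 -44 0 0 0 0 0.6;-15 -44 0 0 0 0 0.6;-15 -44 10 0 0 0 0.6;-15 -44 10 0 0 0 0.6;-15 -44 10 0 0 0 0.6;-15 -44 20 0 0 0 0.6;0 0 20 0 0 0 0.6")

```text
time: 3.42
position: [0.4781, -0.0169, 0.2222]
tool_rot: [0.002, 1.0, -0.001, 0.002]
ft_force: [-0.4, 0.2, -0.7]
grip_width: 0.0524
grip_force: 0.0
```

```bash
cat > c.py <<'E'
from h import *
np.set_printoptions(precision=3,suppress=True)
c=cam('wrist','w1'); W=cloud(c); z=W[...,2]
o=robot.get_obs(); print(o['q'],o['position'])
m=(z>.072)&(z<.09)&(abs(W[...,0]-.483)<.03)&(abs(W[...,1]+.011)<.03)
q=W[m]; print(len(q),q.mean(0) if len(q) else 0,q.min(0),q.max(0))
m=(z>.055)&(z<.08); q=W[m]; print(q.min(0),q.max(0))
E
python3 c.py
```

```text
[-0.267  0.445  1.871 -0.     0.829 -1.835] [ 0.476 -0.015  0.22 ]
375 [ 0.49  -0.01   0.085] [ 0.482 -0.018  0.077] [ 0.5   -0.002  0.088]
[ 0.317 -0.279  0.055] [0.589 0.206 0.08 ]
```

View pics/w1.png

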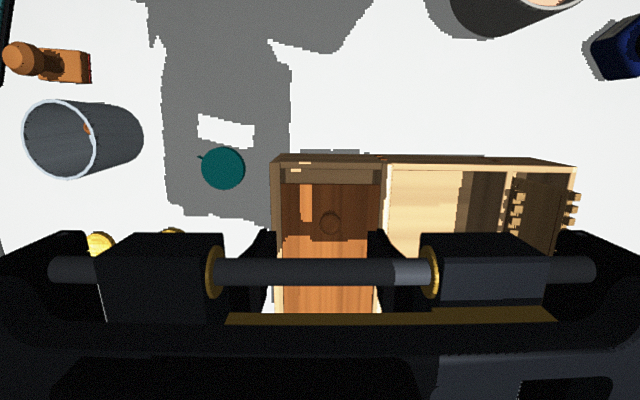

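The wrist view shows the knob at pixel (330, 220), which is world (0.490, -0.010), inside the lid. Next I grip it.

Call:
send_rows(deltas="-7 2 25 0 0 0 0.5;-7 2 25 0 0 0 0.5;0 0 20 0 0 0 0.5;0 0 12 0 0 0 0.5;0 0 0 0 0 0 0;0 0 0 0 0 0 0;0 0 0 0 0 0 0;0 0 0 0 0 0 0;0 0 0 0 0 0 0")

```text
time: 4.6
position: [0.4902, -0.0101, 0.1409]
tool_rot: [-0.0, 1.0, -0.001, 0.001]
ft_force: [-1.2, -3.6, 4.4]
grip_width: 0.0171
grip_force: 20.0
```

Call:
send_rows(deltas="-12 0 0 0 0 0 0;-12 0 0 0 0 0 0;-12 0 0 0 0 0 0;-12 0 0 0 0 0 0;-12 0 0 0 0 0 0;-12 0 0 0 0 0 0;-12 0 0 0 0 0 0;-12 0 0 0 0 0 0;-12 0 0 0 0 0 0;-10 0 0 0 0 0 0")

```text
time: 5.85
position: [0.6005, -0.0115, 0.1405]
tool_rot: [-0.002, 1.0, -0.002, -0.011]
ft_force: [-23.0, -12.0, 17.6]
grip_width: 0.0171
grip_force: 20.0
```

Call:
send_rows(deltas="0 0 0 0 0 0 0.6;0 0 0 0 0 0 0.6;0 0 0 0 0 0 0.6;0 0 -50 0 0 0 1;20 -20 -40 0 0 0 1;50 -40 -40 0 0 10 1;50 -40 0 0 0 10 1;50 -40 0 0 0 10 1;0 0 0 0 0 10 1;0 0 0 0 0 10 1")

```text
time: 7.1
position: [0.4319, -0.1127, 0.2637]
tool_rot: [0.426, 0.905, 0.0, 0.0]
ft_force: [-0.2, 0.3, -0.1]
grip_width: 0.0866
grip_force: 0.0
```

Call:
send_rows(deltas="0 0 0 0 0 10 0.95;0 0 0 0 0 10 0.95;0 0 0 0 0 10 0.95;0 0 0 0 0 10 0.95;0 0 0 0 0 10 0.95;0 0 0 0 -9 0 0.95;0 0 0 0 -9 0 0.95;0 0 0 0 -9 0 0.95;0 0 0 0 -8 0 0.95;0 0 0 0 0 0 0.95")

```text
time: 8.35
position: [0.4325, -0.111, 0.2624]
tool_rot: [0.729, 0.615, -0.23, 0.192]
ft_force: [-0.3, -0.0, 0.1]
grip_width: 0.0829
grip_force: 0.0
```

```bash
cat > d.py <<'E'
from h import *
np.set_printoptions(precision=3,suppress=True)
o=robot.get_obs(); print(o['q'],o['position']); print(R.from_quat(o['tool_rot']).as_matrix())
v,u=np.mgrid[:400,:640]
c=cam('top','top1'); W=cloud(c); z=W[...,2]
for n in ['top','scene']:
    if n=='scene': c=cam('scene','scene1'); W=cloud(c)
    for t in ['bead_cup_center','lid_knob','tape_small_center']:
        for p,b,q,r in seg(n,t,W):
            if p>.3 and len(q)>5: print(n,t,round(p,2),np.round(b),np.median(q,0),'lo',np.percentile(q,3,axis=0),'hi',np.percentile(q,97,axis=0))
    m=(abs(W[...,0]-.42)<.07)&(abs(W[...,1]+.23)<.07)&(W[...,2]>.07)&(W[...,2]<.085)
    q=W[m]; print(len(q)); 
    if len(q)>20: print(cv2.minEnclosingCircle((q[:,:2]*1000).astype(np.float32)))
E
python3 d.py
```

```text
[-0.198  0.423  1.919 -0.779  0.951  0.488] [ 0.433 -0.111  0.262]
[[ 0.138  0.985 -0.099]
 [ 0.808 -0.17  -0.563]
 [-0.572 -0.002 -0.82 ]]
top bead_cup_center 0.97 [383. 194. 409. 224.] [ 0.425 -0.236  0.023] lo [ 0.39 -0.26 -0.  ] hi [ 0.451 -0.201  0.078]
top lid_knob 0.72 [278. 119. 316. 165.] [ 0.69  -0.009  0.063] lo [ 0.635 -0.056  0.057] hi [0.737 0.029 0.069]
top tape_small_center 0.6 [368. 172. 374. 185.] [ 0.541 -0.199  0.012] lo [ 0.53  -0.208  0.004] hi [ 0.555 -0.188  0.019]
top tape_small_center 0.4 [388. 166. 399. 176.] [ 0.543 -0.271  0.008] lo [ 0.528 -0.283  0.002] hi [ 0.558 -0.258  0.013]
100
((420.3053283691406, -230.67477416992188), 33.251808166503906)
scene bead_cup_center 0.76 [351. 251. 382. 296.] [ 0.417 -0.23   0.046] lo [ 0.388 -0.261  0.006] hi [ 0.449 -0.201  0.077]
scene lid_knob 0.86 [318. 151. 381. 193.] [ 0.626 -0.025  0.063] lo [ 0.57  -0.056  0.059] hi [0.731 0.015 0.081]
scene tape_small_center 0.71 [404. 251. 418. 265.] [ 0.541 -0.272  0.008] lo [ 0.526 -0.287  0.001] hi [ 0.557 -0.256  0.011]
scene tape_small_center 0.63 [327. 242. 345. 257.] [ 0.452 -0.12   0.01 ] lo [ 0.434 -0.139  0.005] hi [ 0.472 -0.101  0.013]
scene tape_small_center 0.57 [367. 230. 391. 247.] [ 0.541 -0.187  0.01 ] lo [ 0.522 -0.206  0.002] hi [ 0.563 -0.167  0.013]
196
((420.8201599121094, -231.24606323242188), 34.63838195800781)
```

Call:
send_rows(deltas="18 8 0 0 0 0 0.92;0 0 40 0 0 0 0.92;0 0 40 0 0 0 0.92;0 0 40 0 0 0 0.92;0 0 30 0 0 0 0.92;0 0 20 0 0 0 0.92;0 0 15 0 0 0 0.92;0 0 0 0 0 0 0.92")

```text
time: 9.75
position: [0.4246, -0.2039, 0.1]
tool_rot: [0.731, 0.613, -0.231, 0.192]
ft_force: [0.5, 0.1, -0.5]
grip_width: 0.0796
grip_force: 0.0
```

```bash
cat > e.py <<'E'
from h import *
np.set_printoptions(precision=3,suppress=True)
o=robot.get_obs(); M=R.from_quat(o['tool_rot']).as_matrix(); p=np.array(o['position']); print(o['q'],p,p+.051*M[:,2],p+.07*M[:,2]); print(M)
E
python3 e.py; python3 -c "
from h import *
c=cam('scene','s2'); b=c['image'][200:320,300:440,::-1]; cv2.imwrite('pics/s2c.png',cv2.resize(b,None,fx=4,fy=4))"
```

```text
[-0.404  0.762  2.012 -1.267  0.625  0.925] [ 0.425 -0.204  0.1  ] [ 0.419 -0.233  0.058] [ 0.417 -0.243  0.043]
[[ 0.142  0.985 -0.101]
 [ 0.807 -0.174 -0.564]
 [-0.573 -0.002 -0.82 ]]
```

View pics/s2c.png

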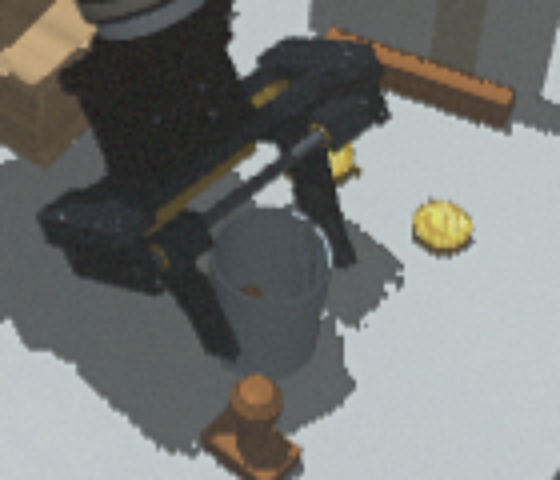

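The fingers straddle the cup at about (265, 290), clear of the stamp. Closing and lifting.

Call:
send_rows(deltas="0 0 0 0 0 0 0;0 0 0 0 0 0 0;0 0 0 0 0 0 0;0 0 0 0 0 0 0;-11 0 -16 0 0 0 0;-17 0 -25 0 0 0 0;-23 0 -33 0 0 0 0;-23 0 -33 0 0 0 0;-23 0 -33 0 0 0 0", newtons=25)

```text
time: 10.92
position: [0.4237, -0.2027, 0.2727]
tool_rot: [0.731, 0.613, -0.23, 0.192]
ft_force: [0.5, -0.8, -1.4]
grip_width: 0.0645
grip_force: 24.9
```

```bash
python3 e.py
```

```text
[-0.402  0.4    1.917 -0.826  0.862  0.339] [ 0.424 -0.203  0.273] [ 0.419 -0.231  0.231] [ 0.417 -0.242  0.215]
[[ 0.142  0.985 -0.101]
 [ 0.808 -0.174 -0.564]
 [-0.573 -0.001 -0.82 ]]
```

```bash
cat > kin.py <<'E'
import numpy as np
from scipy.spatial.transform import Rotation as R
from scipy.optimize import least_squares
def ry(a): return R.from_euler('y',a).as_matrix()
def rz(a): return R.from_euler('z',a).as_matrix()
def fk(q,k):
    a,h,L2,L3,e,Lt,d=k
    A=rz(q[0])@ry(q[1]); p=rz(q[0])@np.array([a,d,h])+A@[0,0,L2]
    A=A@ry(q[2]); p=p+A@[e,0,L3]
    A=A@rz(q[3])@ry(q[4])@rz(q[5]); p=p+A@[0,0,Lt]
    return p,A@C
C=np.array([[0,-1.,0],[1,0,0],[0,0,1]])
D=[([0.926,0.527,1.433,0,1.181,-0.178],[.281,.558,.292]),
([-0.267,0.445,1.871,0,0.829,-1.835],[0.476,-0.015,0.220]),
([-0.198,0.423,1.919,-0.779,0.951,0.488],[0.433,-0.111,0.262]),
([-0.404,0.762,2.012,-1.267,0.625,0.925],[0.4246,-.2039,0.1]),
([-0.402,0.4,1.917,-0.826,0.862,0.339],[0.424,-0.203,0.273])]
def res(k): return np.concatenate([fk(q,k)[0]-p for q,p in D]+[1e-3*np.array([k[4],k[0]])])
K=least_squares(res,[0,.3,.4,.4,0,.2,.111]).x
LO=[-3.08,-.75,.22,-1.43,0,-2.85];HI=[3.08,2.2,2.44,4.57,2.65,2.85]
def ik(p,M,q0):
    f=lambda q:np.concatenate([(fk(q,K)[0]-p)*5,(R.from_matrix(fk(q,K)[1].T@M)).as_rotvec()])
    s=least_squares(f,np.clip(q0,np.array(LO)+.01,np.array(HI)-.01),bounds=(LO,HI)); return s.x,np.abs(s.fun).max()
if __name__=='__main__':
    np.set_printoptions(precision=3,suppress=True)
    print(K,res(K)); print(fk(D[3][0],K)[1]); 
    # cup frame: tool z=dir; phi pointing azimuth, tau = tilt of tool from down (+ = pointing along phi)
    def tool(phi,tau): 
        f=np.radians(phi);return rz(f)@ry(-np.radians(tau))@np.diag([-1,1,-1.])
    print(tool(-100,35))
    for name,phi0,phi,xy in [('A',-100,0,(.47,-.012)),('B',-100,-90,(.50,.03))]:
        q=np.array(D[4][0]); 
        for s in np.linspace(0,1,6):
            g=np.array([.42,-.23,.24])*(1-s)+np.array([*xy,.20])*s
            M=tool(phi0+(phi-phi0)*s,35); q,e=ik(g-.051*M[:,2],M,q); 
        print(name,q,e)
        for t in range(25,-81,-10):
            M=tool(phi,t); q,e=ik(g-.051*M[:,2],M,q); print(t,q,round(e,4))
E
python3 kin.py
```

```text
[0.001 0.275 0.587 0.391 0.114 0.236 0.111] [-0.  0.  0. -0. -0. -0. -0. -0.  0.  0. -0.  0.  0.  0. -0.  0.  0.]
[[ 0.142  0.985 -0.102]
 [ 0.807 -0.174 -0.564]
 [-0.573 -0.002 -0.82 ]]
[[ 0.142  0.985 -0.1  ]
 [ 0.807 -0.174 -0.565]
 [-0.574  0.    -0.819]]
A [-0.263  0.318  2.25  -1.421  0.    -0.369] 0.14182845990299506
25 [-0.267  0.343  2.244 -1.418  0.    -0.388] 0.1393
15 [-0.314  0.313  2.037  0.154  0.547 -2.007] 0.0
5 [-0.279  0.356  1.915  0.034  0.787 -1.872] 0.0
-5 [-0.25   0.416  1.799 -0.025  1.012 -1.807] 0.0
-15 [-0.227  0.488  1.688 -0.062  1.222 -1.769] 0.0
-25 [-0.209  0.567  1.584 -0.089  1.419 -1.747] 0.0
-35 [-0.195  0.651  1.489 -0.111  1.604 -1.735] 0.0
-45 [-0.183  0.737  1.402 -0.132  1.778 -1.729] 0.0
-55 [-0.175  0.823  1.327 -0.154  1.94  -1.728] 0.0
-65 [-0.169  0.907  1.265 -0.177  2.092 -1.731] 0.0
-75 [-0.165  0.988  1.216 -0.203  2.233 -1.739] 0.0
B [ 0.163  0.543  1.743 -0.694  1.085  0.568] 1.6653345369377348e-14
25 [ 0.08   0.488  1.757 -0.524  1.001  0.39 ] 0.0
15 [-0.013  0.448  1.77  -0.325  0.946  0.181] 0.0
5 [-0.113  0.425  1.78  -0.108  0.929 -0.048] 0.0
-5 [-0.214  0.422  1.787  0.105  0.954 -0.275] 0.0
-15 [-0.311  0.437  1.791  0.294  1.015 -0.48 ] 0.0
-25 [-0.4    0.472  1.792  0.452  1.102 -0.653] 0.0
-35 [-0.479  0.523  1.789  0.577  1.204 -0.794] 0.0
-45 [-0.544  0.588  1.783  0.676  1.315 -0.907] 0.0
-55 [-0.595  0.665  1.774  0.755  1.429 -1.   ] 0.0
-65 [-0.634  0.749  1.763  0.819  1.545 -1.076] 0.0
-75 [-0.659  0.839  1.749  0.874  1.662 -1.14 ] 0.0
```

Call:
send_rows(deltas="0 0 0 -5.7 0 -8.2 0;36 13.5 -19 0 0 0 0;36 13.5 -19 0 0 0 0;36 13.5 -19 0 0 0 0;36 13.5 -19 0 0 0 0;36 13.5 -18 0 0 0 0;36 13.5 -18 0 0 0 0;-8.9 0 0.8 0 10 0 0;-8.9 0 0.8 0 10 0 0;-8.9 0 0.8 0 10 0 0")

```text
time: 12.18
position: [0.5049, 0.0138, 0.2487]
tool_rot: [0.706, 0.707, -0.029, 0.029]
ft_force: [-0.1, -0.6, -1.9]
grip_width: 0.0645
grip_force: 24.9
```

Call:
send_rows(deltas="-8.9 0 0.8 0 10 0 0;-8.9 0 0.8 0 10 0 0;-8.9 0 0.8 0 10 0 0;-8.9 0 0.8 0 10 0 0;0 0 0 0 0 0 0")

```text
time: 12.8
position: [0.5052, -0.023, 0.2379]
tool_rot: [0.676, 0.672, 0.212, -0.213]
ft_force: [0.8, 0.5, -0.7]
grip_width: 0.0646
grip_force: 24.9
```

```bash
python3 e.py
```

```text
[-0.514  0.542  1.763  0.559  1.225 -0.807] [ 0.505 -0.023  0.238] [0.505 0.006 0.196] [0.505 0.017 0.181]
[[ 0.006  1.    -0.001]
 [ 0.819 -0.005  0.573]
 [ 0.573 -0.004 -0.819]]
```

Call:
send_rows(deltas="-12 0 20 0 0 0 0;-12 0 21 0 0 0 0;-8.9 0 0.8 0 10 0 0;0 0 0 0 0 0 0;-4.5 0 0.2 0 5 0 0;-4.5 0 0.2 0 5 0 0;0 0 0 0 0 0 0;-4.5 0 0.2 0 5 0 0;0 0 0 0 0 0 0;-4.5 0 0.2 0 5 0 0")

```text
time: 14.05
position: [0.5056, -0.0328, 0.1734]
tool_rot: [0.596, 0.598, 0.379, -0.379]
ft_force: [-0.9, -0.3, -1.5]
grip_width: 0.0647
grip_force: 25.0
```

Call:
send_rows(deltas="0 0 0 0 0 0 0;-4.5 0 0.2 0 5 0 0;0 0 0 0 0 0 0;-4.5 0 0.2 0 5 0 0;0 0 0 0 0 0 0;0 0 0 0 0 0 0;-4.5 0 0.2 0 5 0 0;0 0 0 0 0 0 0;0 0 0 0 0 0 0")

```text
time: 15.18
position: [0.5055, -0.0379, 0.1593]
tool_rot: [0.542, 0.542, 0.454, -0.454]
ft_force: [0.1, -0.3, -0.6]
grip_width: 0.0648
grip_force: 25.0
```

```bash
python3 e.py; python3 -c "
from h import *
c=cam('scene','s3'); b=c['image'][120:270,220:420,::-1]
d=cam('top','t3')['image'][130:280,220:420,::-1]; 
cv2.imwrite('pics/p3.png',cv2.resize(np.vstack([b,d]),None,fx=2,fy=2,interpolation=2))"
```

```text
[-0.685  0.98   1.696  0.875  1.695 -1.212] [ 0.506 -0.038  0.159] [0.505 0.012 0.15 ] [0.505 0.031 0.147]
[[ 0.     1.    -0.   ]
 [ 0.175  0.     0.984]
 [ 0.984 -0.    -0.175]]
```

View pics/p3.png

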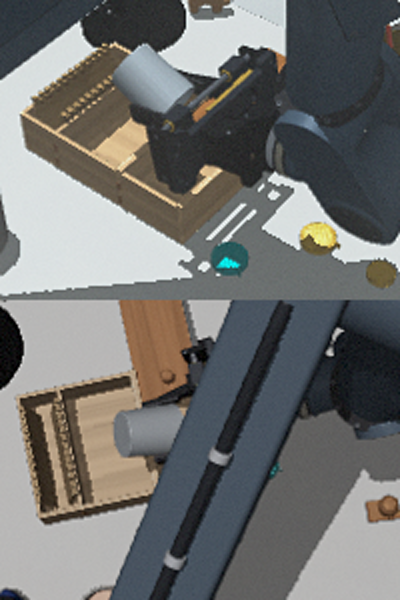

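Call:
send_rows(deltas="-8.9 0 0.8 0 10 0 0;0 0 0 0 0 0 0;0 0 0 0 0 0 0;0 0 0 0 0 0 0;8.9 0 0.8 0 -10 0 0;49 0 -9 0 0 0 0;8.9 0 0.8 0 -10 0 0;8.9 0 0.8 0 -10 0 0;8.9 0 0.8 0 -10 0 0;8.9 0 0.8 0 -10 0 0")

```text
time: 16.52
position: [0.5052, -0.021, 0.2409]
tool_rot: [0.665, 0.665, 0.24, -0.238]
ft_force: [0.5, 0.2, -0.1]
grip_width: 0.0645
grip_force: 25.0
```

Call:
send_rows(deltas="8.9 0 0.8 0 -10 0 0;8.9 0 0.8 0 -10 0 0;8.9 0 0.8 0 -10 0 0;8.9 0 0.8 0 -10 0 0;8.9 0 0.8 0 -10 0 0;8.9 0 0.8 0 -10 0 0;8.9 0 0.8 0 -10 0 0;4.5 0 0.2 0 -5 0 0;0 0 0 0 0 0 0")

```text
time: 17.65
position: [0.5044, 0.0429, 0.2417]
tool_rot: [0.674, 0.675, -0.213, 0.212]
ft_force: [0.3, -0.4, -1.0]
grip_width: 0.0642
grip_force: 24.9
```

```bash
python3 e.py
```

```text
[ 0.13   0.541  1.746 -0.705  1.068  0.545] [0.504 0.043 0.242] [0.504 0.014 0.2  ] [0.504 0.003 0.184]
[[-0.003  1.    -0.   ]
 [ 0.82   0.002 -0.573]
 [-0.573 -0.002 -0.82 ]]
```

Call:
send_rows(deltas="-31 -12.3 22 0 0 0 0;-31 -12.3 22 0 0 0 0;-31 -12.3 22 0 0 0 0;-31 -12.3 22 0 0 0 0;-31 -12.3 22 0 0 0 0;-31 -12.3 22 0 0 0 0;0 0 0 5.7 0 8.2 0;23 0 33 0 0 0 0;23 0 33 0 0 0 0;0 0 0 0 0 0 0")

```text
time: 18.9
position: [0.43, -0.187, 0.1586]
tool_rot: [0.731, 0.613, -0.231, 0.191]
ft_force: [0.1, -0.6, -0.4]
grip_width: 0.0641
grip_force: 24.9
```

```bash
python3 e.py; python3 - <<'E'
from h import *
c=cam('top','t4'); W=cloud(c)
for p,b,q,r in seg('top','bead1',W): print('bead',round(p,2),np.round(b),np.median(q,0).round(3))
d=c['image'][140:240,250:350,::-1]; cv2.imwrite('pics/p4.png',cv2.resize(d,None,fx=5,fy=5,interpolation=2))
E
```

```text
[-0.364  0.633  1.987 -1.055  0.704  0.703] [ 0.43  -0.187  0.159] [ 0.425 -0.216  0.117] [ 0.423 -0.226  0.101]
[[ 0.141  0.984 -0.104]
 [ 0.808 -0.175 -0.563]
 [-0.572 -0.005 -0.82 ]]
```

View pics/p4.png

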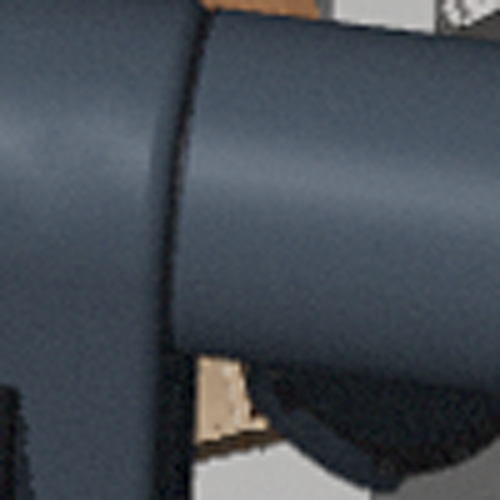

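The arm hides the bay, so I'll check it later. Setting the cup down now.

Call:
send_rows(deltas="15 0 22 0 0 0 0;11 0 16 0 0 0 0;2 0 2.5 0 0 0 0;1.5 0 2 0 0 0 0;1.5 0 2 0 0 0 0;0 0 0 0 0 0 0")

```text
time: 19.75
position: [0.4319, -0.1869, 0.1059]
tool_rot: [0.731, 0.613, -0.23, 0.194]
ft_force: [-0.4, -0.0, -1.2]
grip_width: 0.0648
grip_force: 24.9
```

```bash
python3 e.py
```

```text
[-0.362  0.75   2.    -1.209  0.647  0.901] [ 0.432 -0.187  0.106] [ 0.427 -0.216  0.064] [ 0.425 -0.226  0.049]
[[ 0.142  0.985 -0.099]
 [ 0.806 -0.173 -0.565]
 [-0.574  0.001 -0.819]]
```

Call:
send_rows(deltas="1.1 0 1.6 0 0 0 0;1.1 0 1.6 0 0 0 0;0.8 0 1.2 0 0 0 0;0 0 0 0 0 0 0")

```text
time: 20.25
position: [0.4318, -0.1873, 0.1016]
tool_rot: [0.73, 0.613, -0.232, 0.195]
ft_force: [0.6, 2.8, 10.9]
grip_width: 0.0645
grip_force: 25.1
```

Call:
send_rows(deltas="0.3 0 0.5 0 0 0 0;0 0 0 0 0 0 0")

```text
time: 20.5
position: [0.4318, -0.1873, 0.1016]
tool_rot: [0.73, 0.613, -0.232, 0.195]
ft_force: [0.6, 5.3, 13.8]
grip_width: 0.0645
grip_force: 25.1
```

Contact. I'll release, back off along the tool axis and lift clear.

Call:
send_rows(deltas="0 0 0 0 0 0 0.95;0 0 0 0 0 0 0.95;0 0 0 0 0 0 0.95;0 0 -20 0 0 0 1;0 0 -40 0 0 0 1;0 0 -50 0 0 0 1;0 0 -50 0 0 0 1;-20 0 -30 0 9 0 1;0 0 0 0 9 0 1;0 0 0 0 9 0 1")

```text
time: 21.75
position: [0.4478, -0.0952, 0.2675]
tool_rot: [0.764, 0.642, -0.051, 0.044]
ft_force: [-0.7, -0.6, -0.2]
grip_width: 0.0872
grip_force: 0.0
```

Call:
send_rows(deltas="0 0 0 0 8 0 1;0 0 0 0 0 -10 1;-40 0 0 0 0 -10 1;-40 0 0 0 0 -10 1;-40 0 0 0 0 -10 1;-40 0 0 0 0 -10 1;0 0 0 0 0 -10 1;0 0 0 0 0 -10 1;0 0 0 0 0 -10 1;0 0 0 0 0 -10 1")

```text
time: 23.0
position: [0.4878, -0.2472, 0.2659]
tool_rot: [0.084, 0.996, 0.0, -0.001]
ft_force: [0.2, 0.3, -0.5]
grip_width: 0.087
grip_force: 0.0
```

```bash
python3 e.py; python3 - <<'E'
from h import *
np.set_printoptions(precision=3,suppress=True)
c=cam('top','t5'); W=cloud(c)
for p,b,q,r in seg('top','bead1',W): print('bead',round(p,2),np.round(b),np.median(q,0))
for t in ['bead_cup_center','tape_small_center']:
    for p,b,q,r in seg('top',t,W): print(t,round(p,2),np.round(b),np.median(q,0))
d=c['image'][110:240,230:430,::-1]; 
s=cam('scene','s5')['image'][130:330,230:450,::-1]
cv2.imwrite('pics/p5.png',cv2.resize(d,None,fx=4,fy=4,interpolation=2))
cv2.imwrite('pics/p5s.png',cv2.resize(s,None,fx=3,fy=3,interpolation=2))
E
```

```text
[-0.673  0.457  1.657 -0.     1.03  -2.075] [ 0.488 -0.247  0.266] [ 0.488 -0.247  0.215] [ 0.488 -0.247  0.196]
[[-0.986  0.168 -0.002]
 [ 0.168  0.986  0.001]
 [ 0.002  0.001 -1.   ]]
tape_small_center 0.52 [227. 186. 249. 234.] [0.532 0.189 0.055]
```

View pics/p5.png

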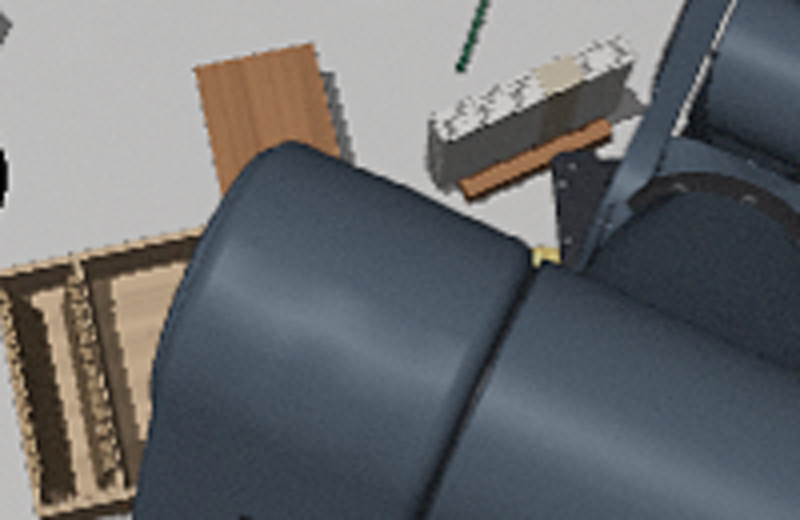

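Call:
send_rows(deltas="0 0 0 0 0 -9.7 1;0 40 0 0 0 0 1;0 40 0 0 0 0 1;0 40 0 0 0 0 1;0 40 0 0 0 0 1;0 40 0 0 0 0 1;0 40 0 0 0 0 0.6;0 0 0 0 0 0 0.6")

```text
time: 24.25
position: [0.4889, -0.005, 0.2666]
tool_rot: [0.001, 1.0, 0.0, -0.0]
ft_force: [-0.7, -0.6, 0.1]
grip_width: 0.0745
grip_force: 0.0
```

```bash
cat > f.py <<'E'
from h import *
import sys
np.set_printoptions(precision=3,suppress=True)
c=cam('wrist','w6'); W=cloud(c)
o=robot.get_obs(); print(o['position'])
for t in ['bead1','bead_cup_center','lid_knob','tape_small_center']:
    for p,b,q,r in seg('wrist',t,W):
        if len(q)>3: print(t,round(p,2),np.round(b),np.median(q,0),np.percentile(q,3,axis=0),np.percentile(q,97,axis=0))
E
python3 f.py
```

```text
[ 0.489 -0.006  0.267]
bead1 0.59 [280. 185. 294. 199.] [ 0.498 -0.046  0.021] [ 0.492 -0.053  0.015] [ 0.506 -0.04   0.024]
bead1 0.56 [342. 151. 357. 163.] [0.458 0.026 0.022] [0.454 0.021 0.019] [0.464 0.033 0.025]
bead_cup_center 0.88 [ 65.  95. 165. 168.] [ 0.427 -0.229  0.052] [ 0.399 -0.243  0.007] [ 0.456 -0.182  0.078]
bead_cup_center 0.47 [474. 162. 534. 231.] [0.499 0.19  0.054] [0.466 0.182 0.02 ] [0.538 0.2   0.08 ]
lid_knob 0.57 [274. 285. 353. 313.] [ 0.611 -0.012  0.065] [ 0.592 -0.052  0.064] [0.629 0.029 0.086]
tape_small_center 0.77 [157. 207. 200. 241.] [ 0.54  -0.181  0.012] [ 0.525 -0.204  0.004] [ 0.554 -0.163  0.013]
tape_small_center 0.75 [203. 137. 243. 176.] [ 0.456 -0.118  0.012] [ 0.438 -0.138  0.006] [ 0.476 -0.098  0.014]
tape_small_center 0.62 [100. 213. 128. 234.] [ 0.542 -0.268  0.01 ] [ 0.529 -0.285  0.004] [ 0.553 -0.255  0.011]
```

View pics/w6.png

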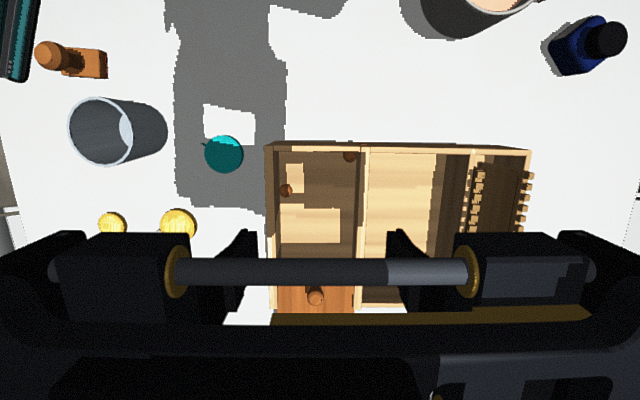

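Two beads show in the bay, at (286, 190) and (350, 156). The cup is upright at (118, 135), and no beads are on the table. Closing the lid next.

Call:
send_rows(deltas="-40 -2 20 0 0 0 0.5;-40 -3 20 0 0 0 0.5;-31 0 20 0 0 0 0.5;0 0 30 0 0 0 0.5;0 0 25 0 0 0 0.5;0 0 12 0 0 0 0.5;0 0 0 0 0 0 0;0 0 0 0 0 0 0;0 0 0 0 0 0 0;0 0 0 0 0 0 0", newtons=20)

```text
time: 25.75
position: [0.6011, -0.0122, 0.1407]
tool_rot: [0.003, 1.0, 0.001, 0.001]
ft_force: [1.0, 2.2, 2.8]
grip_width: 0.017
grip_force: 20.0
```

Call:
send_rows(deltas="12 0 0 0 0 0 0;12 0 0 0 0 0 0;12 0 0 0 0 0 0;12 0 0 0 0 0 0;12 0 0 0 0 0 0;12 0 0 0 0 0 0;12 0 0 0 0 0 0;12 0 0 0 0 0 0;10 0 0 0 0 0 0;0 0 0 0 0 0 0")

```text
time: 27.0
position: [0.4929, -0.0106, 0.1406]
tool_rot: [0.003, 1.0, 0.001, -0.001]
ft_force: [-1.5, 7.6, 8.0]
grip_width: 0.0171
grip_force: 20.0
```

Call:
send_rows(deltas="3 0 0 0 0 0 0;3 0 0 0 0 0 0;0 0 0 0 0 0 0")

```text
time: 27.38
position: [0.4882, -0.0106, 0.1406]
tool_rot: [0.003, 1.0, 0.001, 0.0]
ft_force: [1.0, 9.7, 6.3]
grip_width: 0.0173
grip_force: 20.0
```

Call:
send_rows(deltas="3 0 0 0 0 0 0;2 0 0 0 0 0 0;0 0 0 0 0 0 0")

```text
time: 27.75
position: [0.4832, -0.0105, 0.1406]
tool_rot: [0.003, 1.0, 0.001, 0.0]
ft_force: [1.4, 11.3, 6.5]
grip_width: 0.017
grip_force: 20.0
```

Call:
send_rows(deltas="2 0 0 0 0 0 0;2 0 0 0 0 0 0;0 0 0 0 0 0 0")

```text
time: 28.12
position: [0.4809, -0.0105, 0.1407]
tool_rot: [0.004, 1.0, 0.001, 0.002]
ft_force: [5.2, 12.3, 4.3]
grip_width: 0.017
grip_force: 20.0
```

Call:
send_rows(deltas="2 0 0 0 0 0 0;1 0 0 0 0 0 0;0 0 0 0 0 0 0")

```text
time: 28.5
position: [0.4804, -0.0105, 0.1407]
tool_rot: [0.004, 1.0, 0.001, 0.005]
ft_force: [9.7, 14.2, 0.4]
grip_width: 0.0174
grip_force: 20.0
```

Lid shut, it hit the stop. Releasing and heading for the tape roll.

Call:
send_rows(deltas="0 0 0 0 0 0 0.5;0 0 0 0 0 0 0.5;0 0 0 0 0 0 0.5;0 0 -50 0 0 0 0.7;0 -20 -40 0 0 0 0.7;0 -40 -20 0 0 0 0.7;-5 -40 0 0 0 0 0.7;-5 -40 0 0 0 0 0.7;-5 -40 0 0 0 0 0.7;0 0 0 0 0 0 0.7")

```text
time: 29.75
position: [0.4908, -0.1955, 0.2496]
tool_rot: [0.004, 1.0, -0.001, 0.0]
ft_force: [0.2, 0.7, 0.0]
grip_width: 0.0611
grip_force: 0.0
```

```bash
cat >> f.py <<'E'
M=R.from_quat(o['tool_rot']).as_matrix(); Rm=cv2.Rodrigues(np.array(c['rvec'],float))[0]; cp=-Rm.T@np.array(c['tvec']).reshape(3)
print('cam in tool',M.T@(cp-o['position']))
cv2.imwrite('pics/w7c.png',cv2.resize(c['image'][40:320,100:500,::-1],None,fx=2,fy=2))
E
sed -i 's/w6/w7/' f.py; python3 f.py
```

```text
[ 0.49  -0.194  0.249]
bead_cup_center 0.83 [264.  89. 336. 169.] [ 0.428 -0.218  0.023] [ 0.399 -0.243  0.006] [ 0.457 -0.185  0.079]
lid_knob 0.85 [467. 149. 560. 246.] [ 0.487 -0.011  0.065] [ 0.451 -0.048  0.064] [0.529 0.031 0.085]
lid_knob 0.74 [222.  27. 270.  70.] [ 0.358 -0.263  0.024] [ 0.342 -0.288  0.011] [ 0.369 -0.246  0.066]
tape_small_center 0.91 [242. 213. 275. 238.] [ 0.539 -0.27   0.01 ] [ 0.529 -0.286  0.004] [ 0.553 -0.255  0.012]
tape_small_center 0.81 [370. 132. 411. 175.] [ 0.456 -0.12   0.012] [ 0.437 -0.139  0.01 ] [ 0.475 -0.101  0.014]
tape_small_center 0.64 [307. 209. 349. 248.] [ 0.545 -0.185  0.012] [ 0.525 -0.205  0.005] [ 0.565 -0.165  0.014]
cam in tool [ 0.071 -0.002 -0.095]
```

View pics/w7c.png

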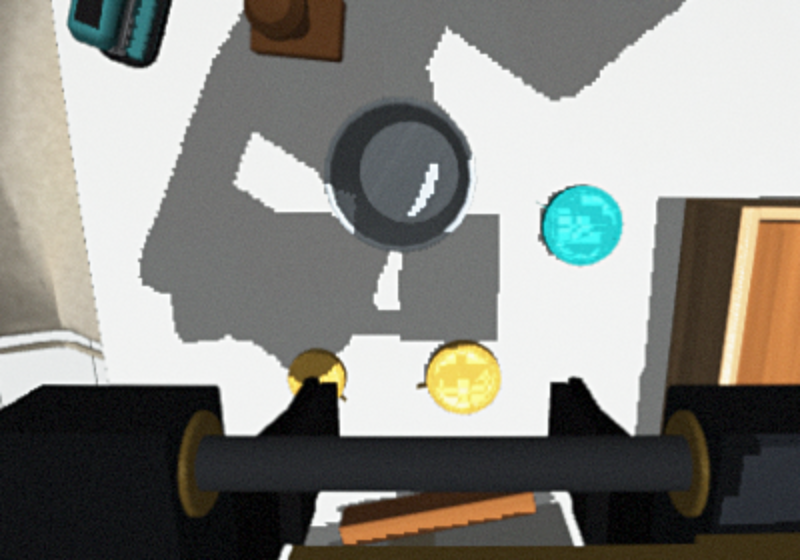

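The view shows the cup empty at (400, 175). The target roll is at (463, 377) with its tab at (418, 385), on the −y side. Turning so the pads miss the tab, then descending.

Call:
send_rows(deltas="0 0 0 0 0 8 0.7;0 0 0 0 0 8 0.7;0 0 0 0 0 8 0.7;-22 15 0 0 0 0 0.7;-22 15 0 0 0 0 0.7;0 0 50 0 0 0 0.7;0 0 50 0 0 0 0.7;0 0 40 0 0 0 0.7;0 0 15 0 0 0 0.7;0 0 0 0 0 0 0.7")

```text
time: 31.25
position: [0.5429, -0.1824, 0.0943]
tool_rot: [0.21, 0.978, 0.0, -0.001]
ft_force: [0.4, -0.0, 0.4]
grip_width: 0.0609
grip_force: 0.0
```

```bash
python3 e.py; python3 - <<'E'
from h import *
c=cam('scene','s8'); W=cloud(c)
for p,b,q,r in seg('scene','tape_small_center',W): print(round(p,2),np.round(b),np.median(q,0).round(3))
cv2.imwrite('pics/s8c.png',cv2.resize(c['image'][170:290,320:480,::-1],None,fx=4,fy=4))
E
```

```text
[-0.519  0.75   1.701 -0.     0.692 -1.667] [ 0.543 -0.182  0.094] [ 0.543 -0.182  0.043] [ 0.543 -0.182  0.024]
[[-0.912  0.41  -0.001]
 [ 0.41   0.912  0.001]
 [ 0.002  0.    -1.   ]]
0.62 [349. 296. 376. 325.] [ 0.346 -0.273  0.017]
0.52 [406. 252. 418. 265.] [ 0.541 -0.273  0.007]
0.5 [325. 242. 341. 255.] [ 0.451 -0.12   0.01 ]
0.45 [369. 232. 382. 246.] [ 0.534 -0.181  0.01 ]
```

View pics/s8c.png

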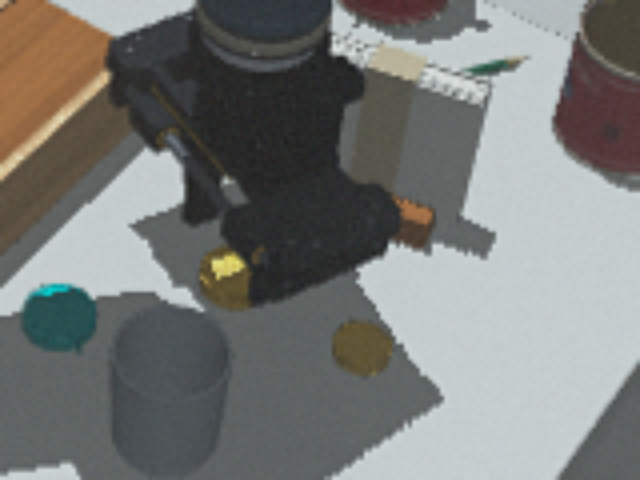

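The hand sits over the roll at about (225, 275) and is clear of the box, pack and cup. Gripping.

Call:
send_rows(deltas="-1 -3 10 0 0 0 0.7;0 0 10 0 0 0 0.7;0 0 0 0 0 0 0;0 0 0 0 0 0 0;0 0 0 0 0 0 0;0 0 0 0 0 0 0;0 0 -40 0 0 0 0;0 0 -50 0 0 0 0;0 0 -40 0 0 0 0", newtons=15)

```text
time: 32.48
position: [0.5429, -0.1863, 0.2065]
tool_rot: [0.21, 0.978, -0.0, 0.001]
ft_force: [0.1, 0.6, -0.7]
grip_width: 0.0425
grip_force: 15.0
```

Call:
send_rows(deltas="20 41.4 0 0 0 0 0;20 41.4 0 0 0 0 0;20 41.4 0 0 0 0 0;20 41.4 0 0 0 0 0;20 41.4 0 0 0 0 0;20 41.4 0 0 0 0 0;0 0 0 0 0 9.5 0;0 0 0 0 0 9.5 0;0 0 0 0 0 9.5 0;0 0 0 0 0 9.5 0")

```text
time: 33.72
position: [0.5354, 0.0897, 0.2047]
tool_rot: [0.519, 0.855, -0.0, -0.0]
ft_force: [0.0, 0.1, -0.1]
grip_width: 0.0423
grip_force: 15.0
```

Call:
send_rows(deltas="0 0 0 0 0 9.5 0;0 0 0 0 0 9.5 0;0 0 0 0 0 9.2 0;0 0 40 0 0 0 0;0 0 40 0 0 0 0;0 0 28 0 0 0 0;0 0 8 0 0 0 0;0 0 0 0 0 0 0")

```text
time: 34.72
position: [0.5356, 0.0896, 0.0887]
tool_rot: [0.71, 0.704, -0.0, -0.0]
ft_force: [0.9, 0.4, 0.0]
grip_width: 0.0426
grip_force: 15.0
```

Call:
send_rows(deltas="0 0 0 0 0 0 0.65;0 0 0 0 0 0 0.65;0 0 0 0 0 0 0.65;0 0 -50 0 0 0 0.65;0 0 -60 0 0 0 0.65;0 0 -60 0 0 0 0.65;-44 16 0 0 0 0 0.65;-44 16 0 0 0 0 0.65;-44 16 0 0 0 0 0.65;-44 16 0 0 0 0 0.65")

```text
time: 35.98
position: [0.5982, -0.0883, 0.2591]
tool_rot: [0.71, 0.704, 0.0, 0.0]
ft_force: [0.3, 0.3, -0.0]
grip_width: 0.0568
grip_force: 0.0
```

Call:
send_rows(deltas="-44 16 0 0 0 0 0.65;-44 16 0 0 0 0 0.65;-44 16 0 0 0 0 0.65;-44 16 0 0 0 0 0.65;0 0 0 0 0 -6 0.65;0 0 0 0 0 -5.7 0.65;0 0 0 0 0 0 0.65;0 0 0 0 0 0 0.65")

```text
time: 36.98
position: [0.6605, -0.2633, 0.2588]
tool_rot: [0.635, 0.772, -0.0, -0.0]
ft_force: [0.4, 0.6, 0.5]
grip_width: 0.0567
grip_force: 0.0
```

```bash
python3 e.py; python3 - <<'E'
from h import *
np.set_printoptions(precision=4,suppress=True)
c=cam('wrist','w9'); W=cloud(c)
m=(W[...,2]>.108)&(W[...,2]<.125)&(abs(W[...,0]-.65)<.07)&(abs(W[...,1]+.195)<.1)
m=cv2.morphologyEx(m.astype(np.uint8),cv2.MORPH_OPEN,np.ones((3,3)))>0
q=W[m]; print(len(q)); r=cv2.minAreaRect((q[:,:2]*1000).astype(np.float32)); print(r,np.median(q[:,2]))
c=cam('top','t9'); W=cloud(c)
m=(W[...,2]>.055)&(W[...,2]<.084); v,u=np.mgrid[:400,:640]; m&=(u>222)&(u<340)&(v>145)&(v<250)
n,lab,st,_=cv2.connectedComponentsWithStats(m.astype(np.uint8)); k=1+st[1:,4].argmax()
q=W[lab==k]; print('box',cv2.minAreaRect((q[:,:2]*1000).astype(np.float32)))
for t in ['loom_a','tape_small_center','lid_knob']:
    for p,b,q,r in seg('top',t,W):
        if len(q)>3:
            h=q[q[:,2]>.07]; print(t,round(p,2),np.median(q,0),len(h), cv2.minAreaRect((h[:,:2]*1000).astype(np.float32)) if len(h)>5 else '')
cv2.imwrite('pics/t9c.png',cv2.resize(c['image'][110:260,220:400,::-1],None,fx=4,fy=4,interpolation=2))
E
```

```text
[-0.536  0.681  1.226  0.     1.235 -0.731] [ 0.66  -0.263  0.259] [ 0.66  -0.263  0.208] [ 0.66  -0.263  0.189]
[[-0.193  0.981 -0.   ]
 [ 0.981  0.193  0.   ]
 [ 0.    -0.    -1.   ]]
5806
((651.1146240234375, -194.52005004882812), (22.687990188598633, 150.1421356201172), 11.348030090332031) 0.1183609009355398
box ((533.77294921875, 146.8884735107422), (114.946533203125, 182.0875244140625), 88.65782928466797)
loom_a 0.91 [0.5319 0.1891 0.0551] 137 ((532.0908813476562, 195.4626007080078), (10.504719734191895, 136.28445434570312), 88.93932342529297)
loom_a 0.83 [0.5307 0.1511 0.0689] 128 ((533.001220703125, 147.55540466308594), (8.980435371398926, 139.0330352783203), 89.0142593383789)
tape_small_center 0.61 [ 0.4549 -0.1188  0.0099] 0
```

View pics/t9c.png

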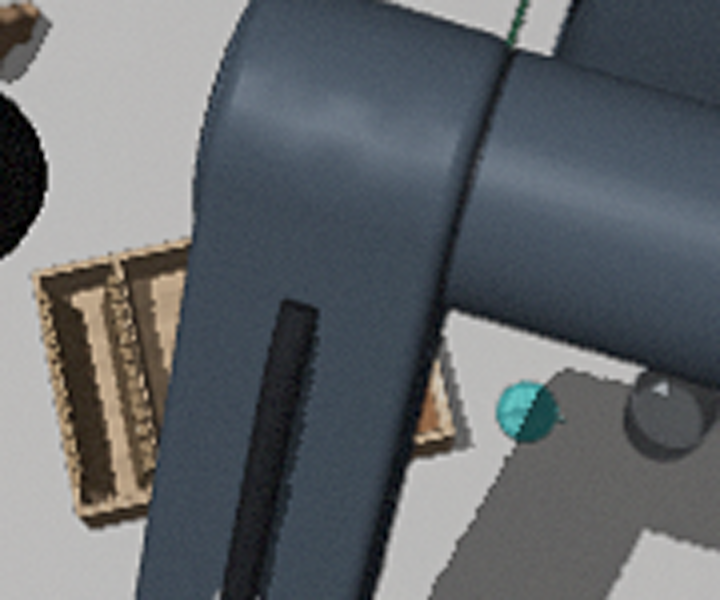

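The arm covers part of the box, but both loom boards are visible at about (55, 390) and (130, 390), and the cup stands at (665, 415). Gripping the pack next.

Call:
send_rows(deltas="35 2 0 0 0 0 0.65;34 2 0 0 0 0 0.65;0 0 40 0 0 0 0.65;0 0 40 0 0 0 0.65;0 0 22 0 0 0 0.65;0 0 0 0 0 0 0.65;0 0 0 0 0 0 0;0 0 0 0 0 0 0;0 0 0 0 0 0 0;0 0 0 0 0 0 0", newtons=40)

```text
time: 38.48
position: [0.6513, -0.1952, 0.1573]
tool_rot: [0.635, 0.773, 0.0, 0.001]
ft_force: [-0.3, -0.4, 0.4]
grip_width: 0.0246
grip_force: 0.0
```

```bash
python3 e.py;python3 -c "
from rig import robot
o=robot.get_obs();print(o['grip_width'],o['grip_force'],o['ft_force'])"
```

```text
[-0.455  0.757  1.389  0.     0.995 -0.651] [ 0.651 -0.195  0.157] [ 0.651 -0.195  0.106] [ 0.651 -0.195  0.087]
[[-0.194  0.981  0.001]
 [ 0.981  0.194 -0.   ]
 [-0.001  0.001 -1.   ]]
0.02459774266870031 0.0 [-0.27120955 -0.44705416  0.39708658]
```

Call:
send_rows(deltas="0 0 0 0 0 0 0;0 0 0 0 0 0 0;0 0 -8 0 0 0 0;0 0 -15 0 0 0 0;0 0 -30 0 0 0 0;0 0 -40 0 0 0 0;0 0 -40 0 0 0 0;0 0 0 0 0 0 0")

```text
time: 39.48
position: [0.653, -0.1959, 0.2949]
tool_rot: [0.635, 0.773, 0.001, 0.005]
ft_force: [0.6, -0.4, -0.9]
grip_width: 0.0214
grip_force: 39.9
```

Call:
send_rows(deltas="42.5 -5 0 0 0 0 0;42.5 -5 0 0 0 0 0;42.5 -5 0 0 0 0 0;42.5 -5 0 0 0 0 0;42.5 -5 0 0 0 0 0;42.5 -5 0 0 0 0 0;42.5 -5 0 0 0 0 0;42.5 -5 0 0 0 0 0;42.5 -5 0 0 0 0 0;0 0 0 0 0 -9.8 0")

```text
time: 40.72
position: [0.5302, 0.1741, 0.2886]
tool_rot: [0.563, 0.827, -0.001, -0.002]
ft_force: [-0.5, 0.1, -1.0]
grip_width: 0.0214
grip_force: 39.9
```

Call:
send_rows(deltas="0 0 0 0 0 -9.8 0;0 0 0 0 0 -9.8 0;0 0 0 0 0 -9.8 0;0 0 0 0 0 -9.8 0;0 0 0 0 0 -9.8 0;0 0 0 0 0 -9.8 0;0 0 0 0 0 -9.4 0;0 0 0 0 0 0 0;0 0 0 0 0 0 0")

```text
time: 41.85
position: [0.5322, 0.1713, 0.2891]
tool_rot: [0.008, 1.0, -0.0, -0.001]
ft_force: [0.0, 0.1, -1.8]
grip_width: 0.0214
grip_force: 39.9
```

```bash
python3 e.py; python3 - <<'E'
from h import *
np.set_printoptions(precision=4,suppress=True)
c=cam('wrist','w10'); W=cloud(c); z=W[...,2]
q=W[(z>.055)&(z<.085)&(W[...,0]>.42)&(W[...,0]<.65)&(W[...,1]>.13)&(W[...,1]<.22)]; print(len(q))
for lo in np.arange(.45,.6,.02):
    s=q[(abs(q[:,0]-lo)<.004)]; t=s[s[:,2]>.070]
    if len(t)>4: print(round(lo,3),np.unique((t[:,1]*500).round()/500))
c=cam('scene','s10'); W=cloud(c)
for p,b,qq,r in seg('scene','card_pack_center',W): print(round(p,2),b,np.percentile(qq,2,axis=0),np.percentile(qq,98,axis=0))
for p,b,qq,r in seg('scene','loom_a',W): print('loom',round(p,2),b,np.median(qq,axis=0))
w=cv2.imread('pics/w10.png')[80:320,120:520]; s=c['image'][80:240,190:390,::-1]
cv2.imwrite('pics/p10.png',np.vstack([cv2.resize(w,(480,288)),cv2.resize(s,(480,300))]))
E
```

```text
[ 0.112  0.443  1.603  0.     1.097 -1.443] [0.532 0.171 0.289] [0.532 0.171 0.238] [0.532 0.171 0.219]
[[-1.     0.016 -0.001]
 [ 0.016  1.    -0.   ]
 [ 0.001 -0.    -1.   ]]
1813
0.47 [0.146 0.148 0.198 0.2   0.202]
0.49 [0.144 0.146 0.148 0.198 0.2  ]
0.51 [0.144 0.146 0.148 0.198 0.2  ]
0.53 [0.144 0.146 0.198 0.2   0.202]
0.55 [0.144 0.146 0.196 0.198 0.2  ]
0.57 [0.144 0.146 0.198 0.2  ]
0.87 [232.2, 102.8, 282.6, 157.5] [0.4559 0.1576 0.1456] [0.6    0.1823 0.2502]
0.73 [230.9, 142.1, 355.9, 241.1] [ 0.4402 -0.0627  0.0028] [0.6196 0.1925 0.0697]
loom 0.69 [236.5, 143.6, 279.0, 184.5] [0.5266 0.1905 0.0576]
loom 0.19 [227.4, 142.3, 356.5, 239.3] [0.5144 0.0271 0.0529]
```

View pics/p10.png

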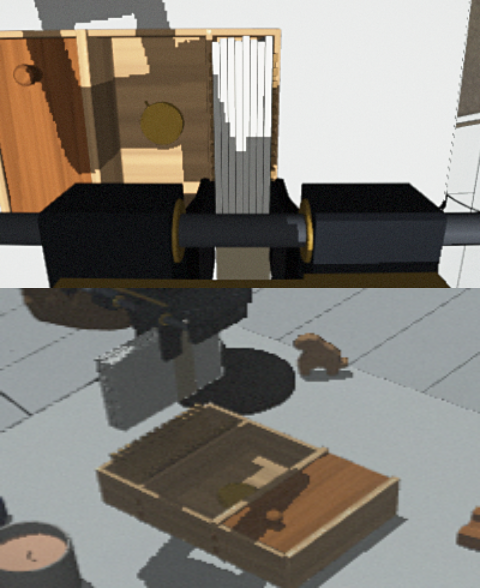

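The tape roll lies in the middle bay at (160, 122), and the pack lines up between the boards. Lowering.

Call:
send_rows(deltas="-2 1 25 0 0 0 0;0 0 25 0 0 0 0;0 0 15 0 0 0 0;0 0 10 0 0 0 0;0 0 8 0 0 0 0;0 0 8 0 0 0 0;0 0 6 0 0 0 0;0 0 0 0 0 0 0")

```text
time: 43.05
position: [0.5344, 0.1723, 0.1923]
tool_rot: [0.007, 1.0, -0.0, -0.0]
ft_force: [-0.4, 0.6, -1.0]
grip_width: 0.0213
grip_force: 39.9
```

Call:
send_rows(deltas="0 0 5 0 0 0 0;0 0 5 0 0 0 0;0 0 5 0 0 0 0;0 0 0 0 0 0 0")

```text
time: 43.55
position: [0.5342, 0.1723, 0.1771]
tool_rot: [0.007, 1.0, -0.0, -0.001]
ft_force: [1.3, 0.1, -1.7]
grip_width: 0.0213
grip_force: 39.9
```

Call:
send_rows(deltas="0 0 4 0 0 0 0;0 0 4 0 0 0 0;0 0 0 0 0 0 0")

```text
time: 43.92
position: [0.5344, 0.1723, 0.1693]
tool_rot: [0.007, 1.0, -0.0, -0.0]
ft_force: [0.3, 1.4, -2.4]
grip_width: 0.0214
grip_force: 39.9
```

Call:
send_rows(deltas="0 0 4 0 0 0 0;0 0 4 0 0 0 0;0 0 0 0 0 0 0")

```text
time: 44.3
position: [0.5343, 0.1723, 0.1612]
tool_rot: [0.007, 1.0, -0.0, -0.001]
ft_force: [0.4, -0.5, -1.7]
grip_width: 0.0212
grip_force: 39.9
```

Call:
send_rows(deltas="0 0 3 0 0 0 0;0 0 2 0 0 0 0;0 0 0 0 0 0 0")

```text
time: 44.68
position: [0.5344, 0.1724, 0.1564]
tool_rot: [0.007, 1.0, -0.0, -0.0]
ft_force: [-0.2, 1.2, -1.9]
grip_width: 0.0214
grip_force: 39.9
```

Call:
send_rows(deltas="0 0 1.5 0 0 0 0;0 0 1.5 0 0 0 0;0 0 0 0 0 0 0")

```text
time: 45.05
position: [0.5345, 0.1724, 0.1535]
tool_rot: [0.007, 1.0, -0.0, -0.0]
ft_force: [-0.0, 1.0, -2.0]
grip_width: 0.021
grip_force: 39.9
```

Call:
send_rows(deltas="0 0 1.5 0 0 0 0;0 0 0 0 0 0 0")

```text
time: 45.3
position: [0.5345, 0.1724, 0.1531]
tool_rot: [0.007, 1.0, -0.0, 0.0]
ft_force: [-1.0, -1.3, 5.9]
grip_width: 0.0214
grip_force: 39.9
```

```bash
python3 - <<'E'
from h import *
np.set_printoptions(precision=4,suppress=True)
c=cam('scene','s11'); W=cloud(c)
for t in ['card_pack_center','loom_a']:
    for p,b,qq,r in seg('scene',t,W): print(t,round(p,2),b,np.percentile(qq,2,axis=0),np.percentile(qq,98,axis=0))
w=cam('wrist','w11')['image'][80:320,120:520,::-1]; s=c['image'][100:240,200:400,::-1]
cv2.imwrite('pics/p11.png',np.vstack([cv2.resize(w,(480,288)),cv2.resize(s,(440,308))[:, :].copy() if 0 else cv2.resize(s,(480,308))]))
E
```

```text
card_pack_center 0.58 [235.9, 144.2, 273.4, 182.5] [0.4577 0.1604 0.0559] [0.5532 0.1836 0.1149]
loom_a 0.81 [246.4, 153.1, 283.9, 182.4] [0.4649 0.1523 0.0532] [0.5955 0.1599 0.0791]
```

View pics/p11.png

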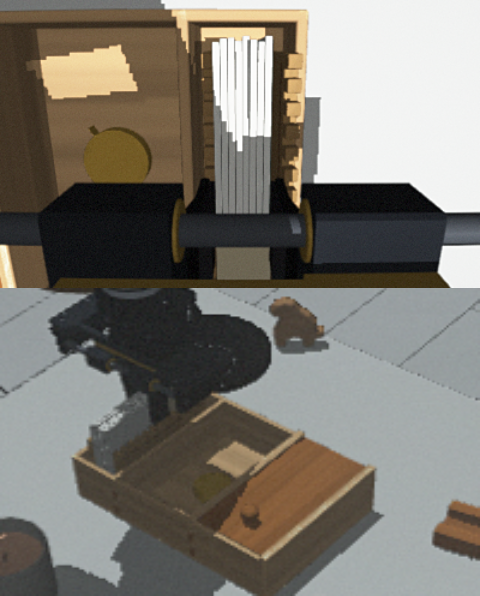

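Contact came at exactly floor height, with a notched board on each side of the pack at (208, 90) and (295, 90). Releasing and lifting straight up.

Call:
send_rows(deltas="0 0 0 0 0 0 0.36;0 0 0 0 0 0 0.36;0 0 0 0 0 0 0.36;0 0 -15 0 0 0 0.4;0 0 -30 0 0 0 0.6;0 0 -50 0 0 0 0.6;0 0 -50 0 0 0 0.6;40 40 0 0 0 0 0.6;40 50 0 0 0 0 0.6;0 50 0 0 0 0 0.6")

```text
time: 46.75
position: [0.4541, 0.3129, 0.2984]
tool_rot: [0.007, 1.0, -0.0, -0.001]
ft_force: [1.4, 1.0, 0.9]
grip_width: 0.0523
grip_force: 0.0
```

Call:
send_rows(deltas="0 50 0 0 0 0 0.6;0 50 0 0 0 0 0.6;0 50 0 0 0 0 0.6;0 50 0 0 0 0 0.6;0 0 0 0 0 0 0.6;0 0 0 0 0 0 0.6;0 0 0 0 0 0 0.6;0 0 0 0 0 0 0.6")

```text
time: 47.75
position: [0.4605, 0.511, 0.2975]
tool_rot: [0.008, 1.0, -0.0, -0.0]
ft_force: [-0.3, 0.3, -0.4]
grip_width: 0.0525
grip_force: 0.0
```

```bash
sed -i "s/n+'0'/n+'12'/;s/n+'0.npy'/n+'12.npy'/" a.py; python3 a.py | grep -v 'ink\|stand'; python3 - <<'E'
import cv2,numpy as np
a=cv2.imread('pics/top12.png')[110:260,210:430]; b=cv2.imread('pics/scene12.png')[130:310,200:430]
cv2.imwrite('pics/p12.png',np.vstack([cv2.resize(a,(430,294)),cv2.resize(b,(430,306))]))
E
```

```text
47.75
top kit_box 0.83 [231. 155. 332. 246.] med [0.527 0.045 0.059] lo [ 0.442 -0.055  0.002] hi [0.618 0.168 0.07 ] [131.  94.  66.]
top lid_knob 0.66 [290. 159. 330. 222.] med [ 0.532 -0.011  0.064] lo [ 0.453 -0.051  0.058] hi [0.613 0.028 0.07 ] [127.  89.  62.]
top loom_a 0.73 [244. 178. 255. 231.] med [0.534 0.155 0.072] lo [0.467 0.153 0.006] hi [0.602 0.161 0.084] [51. 42. 32.]
top loom_a 0.62 [230. 184. 242. 232.] med [0.527 0.193 0.073] lo [0.468 0.19  0.056] hi [0.599 0.199 0.082] [82. 67. 51.]
top card_pack_center 0.8 [232. 177. 255. 236.] med [0.522 0.171 0.112] lo [0.459 0.16  0.043] hi [0.603 0.19  0.117] [146. 143. 133.]
top bead_cup_center 0.92 [376. 197. 404. 223.] med [ 0.431 -0.219  0.022] lo [ 0.395 -0.243  0.001] hi [ 0.455 -0.185  0.08 ] [ 98.5 101.  104. ]
top bead_cup_center 0.27 [214. 277. 237. 294.] med [0.337 0.271 0.044] lo [0.317 0.251 0.026] hi [0.36  0.294 0.061] [ 8. 10. 18.]
top tape_small_center 0.48 [268. 196. 284. 214.] med [0.533 0.088 0.016] lo [0.514 0.069 0.007] hi [0.555 0.106 0.022] [165. 151. 102.]
top tape_small_center 0.47 [343. 206. 362
[... 1062 characters left out ...]
ck_center 0.61 [347. 248. 378. 292.] med [ 0.425 -0.214  0.047] lo [ 0.394 -0.245  0.005] hi [ 0.456 -0.185  0.076] [68. 72. 75.]
scene tape_small_center 0.82 [324. 242. 343. 257.] med [ 0.45  -0.122  0.01 ] lo [ 0.433 -0.139  0.002] hi [ 0.472 -0.104  0.013] [ 32. 157. 157.]
scene tape_small_center 0.53 [405. 252. 416. 266.] med [ 0.54  -0.273  0.008] lo [ 0.527 -0.287  0.002] hi [ 0.557 -0.257  0.012] [163. 143.  75.]
scene tape_small_center 0.47 [279. 184. 294. 197.] med [0.533 0.091 0.016] lo [0.514 0.078 0.009] hi [0.554 0.11  0.02 ] [166. 148.  77.]
scene rubber_stamp 0.59 [352. 296. 379. 324.] med [ 0.346 -0.274  0.017] lo [ 0.335 -0.291  0.001] hi [ 0.362 -0.25   0.065] [84. 70. 55.]
```

View pics/p12.png

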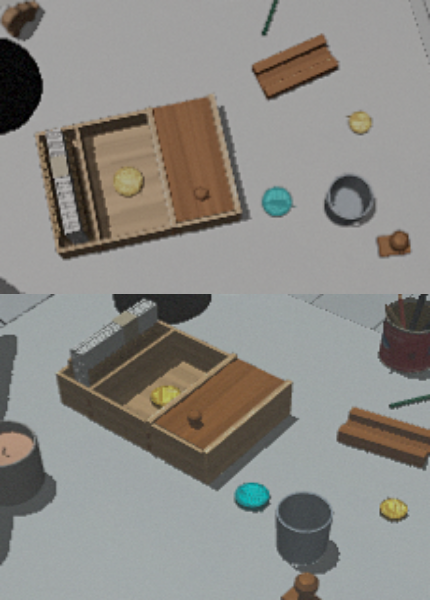

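The pack stands between the boards at (65, 190), and the tape is in the bay at (128, 180). The lid is shut and the empty cup stands upright at (350, 198), so I'm handing in.

```bash
python3 -c "
from rig import robot
print(robot.hand_in())"
```

```text
the job is handed in; nothing more can be done
None
```

I handed the job in at about 48 s of the 210 s limit, but no verdict came back: the pack stands between the loom boards, the one target tape roll is in the middle bay, the lid is shut, and the emptied cup is upright on the table. Only two beads were directly visible in the bay, but the cup was empty and none showed on the table.

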